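# Cock the kick-off arm of a satellite release rig

### The arm

A 7-joint arm with a two-finger parallel gripper is mounted at the origin on the work surface. World frame = base frame: x ahead of the robot, y to its left, z up, the work surface at z = 0. Lengths are in m, angles in rad, forces in N, time in s.
With the tool pointing down it reaches from about 0.35 to 0.9 m from the base axis. Payload 8.1 kg.
Tool frame: the origin (TCP) lies between the finger pads; the fingertips stand 8 mm ahead of it and the grasp point (between the pads) lies 11 mm behind it (arm.tcp_to_tips is the distance from the TCP to the fingertips, in m); z points along the fingers, x is the direction in which the jaws open and shut, and the axes are right-handed (so a half turn about z gives the same grasp; the last joint's range is limited). The gripper opens to 92 mm and grips with 3 to 60 N. Pads are 19 mm wide; open, the fingers measure 130 mm over their backs; the gripper's body (75 mm by 190 mm) begins 47 mm behind the grasp point.
Start: joints at [1.049, 0.434, 0.025, 1.573, -0.012, 1.134, -0.075], TCP at [0.254, -0.571, 0.212] pointing down, gripper open.
Joint ranges: [-2.62, 2.62], [-0.44, 2.09], [-1.27, 1.32], [0.08, 2.57], [-1.32, 4.46], [0.12, 2], [-2.74, 2.74]. Speed limits (rad/s): [2.22, 2.22, 3.01, 3.01, 3.14, 3.14, 3.14].

### API

Orientations are given as a rotation vector (axis times angle).
In Python, from cell import arm, eyes gives the robot as it stands.
- The arm moves only by the tool play_rows, never from a script. Its argument "rows" is a list of rows, each a list of 3 entries, a list of its own where there are three numbers: the shift along the tool's x, y, z each as a share of 50 cm, from -1 to 1, then the turn, a rotation vector about the tool's x, y, z each as a share of 60 degrees, from -1 to 1, then the opening, from -1 (shut) to 1 (fully open), so that 0 is half open. In form: [[[dx, dy, dz], [ax, ay, az], grip], ...]. A call has 1 to 10 rows; each row is the pose to reach, as a shift and turn from the pose commanded when the call began, along the tool's axes at that moment; what a row does not reach only later rows make up. A row lasts 1/10 s, in which the tool goes at most 50 mm and 8.59 degrees, less where a joint would pass 70% of its speed; a pose out of reach is approached as far as the arm can. A call with a number of a shift or a turn outside -1 to 1 is refused whole. A call with a gripper value outside its range is refused whole. The fingers move at their own pace and stop on an object; "newtons" is the grip in N (left out, the last holds). Time passes only in rows, so rows that repeat a pose let the fingers close. It gives the time, the measured TCP pose, the force and the opening at its end, in the units of the state.
- arm.observe(): the state, without advancing time (a new reading comes with each control period).
- eyes.get_image(name): name is "scene" or "top" or "wrist"; returns (picture, depth): 480x640x3 uint8, red, green, blue; 480x640 float32, m along the optical axis (not along the pixel's ray), 0 where there is no reading.
- eyes.get_calibration(name): a dict with "intrinsics" (3x3 intrinsics, pixels), "R" (3x3) and "t" (3): a world point X has camera coordinates R X + t. Camera axes: x right, y down, z forward; pixel columns grow to the right and rows downward; lengths in m; the calibration is good to about 2 mm. A picture is of the moment at which its call begins: read the wrist's pose just before it. get_calibration takes no time and is no camera call; for the wrist camera it gives the pose at the moment of the call.
- arm.sign_off(): hands the job in, once; it reports no verdict.
The state is a dict: "clock": time; "joints": joint angles; "dq": joint speeds; "joint_efforts": joint torques, N m; "position": TCP position; "ee_rot": TCP orientation; "force": force on the tool from outside, world axes, zero at the start; "ft_torque": the same for the moment, N m; "width": opening from 0.0 (shut) to 1.0 (fully open).
Only numpy, scipy, OpenCV 4.12 (cv2) and the standard library are available. Lean on these libraries where they do the work, as an engineer would, in place of code of your own. Each camera call takes 0.05 s, during which the arm holds its last target.

### The job

Arm the release rig for the next separation test: slowly draw its sprung arm back by the black handle until it just meets the backstop behind the catch, then ease it forward so that its pin hooks on the hair-trigger catch, and let go only when the catch carries the spring. Where the catch bites was reset by hand and must be found by feel; do not haul hard on the backstop, press the pin hard against the catch, let the arm jump or fly, or touch the catch with the gripper. Leave the other things on the bench alone.

Things in the scene. Friction and masses are not known exactly. Their poses are not given: they have to be found in the camera images.
- rig: Release rig: aluminium plate 200 x 250 mm, 14 mm thick, fixed to the bench. Origin: centre of its underside, on the bench; z up. Its x axis is the way the sprung arm kicks; the arm is drawn back towards -x, roughly towards the robot. The arm's pivot is an upright post at x 0, y -90 mm.
- kicker (a joint): Turn of the sprung arm about its upright pivot, rad. 0: at rest on its end stop, bar pointing 0.35 rad from the rig's +y towards +x; grows as drawn back, anticlockwise from above. The spring takes about 2.7 N at the handle at 0 and 9 N at 0.72. Hooked, it stands somewhere from 0.64 to 0.79, which the force must tell.
- bar: The sprung arm: flat aluminium bar 16 mm wide, 10 mm thick, top 58 mm above the bench. Origin on the pivot axis at the plate's top (14 mm up); its x axis runs along the bar. A steel hook pin 8 mm thick hangs under it 170 mm from the pivot, its round end 33 mm above the bench. It carries the handle.
- grip (a point): Where to take the handle, 88 mm above the bench: an upright black round post, 18 mm across, on the bar 110 mm from the pivot, rising from 58 to 113 mm above the bench. The post turns with the bar: pads that squeeze it hard bind unless the gripper turns along; fingers set loosely round it (a gap of 26 mm) pull it freely.
- catch: Steel hair-trigger catch on the plate, all below 45 mm. Origin on the plate's top (14 mm up) where the pin passes at 0.70 rad; x axis along the pin's path, forward. A sprung sear with a ramp sinks as the pin is drawn over it, then springs up in front of the pin (faint click). About 3 N down on the sear or its side paddle fires it. Hooked, it carries about 6 N; over 12 N harms it.
- bite (a point): On the catch, 37 mm above the bench: nominal place of the sear's bite face. The true face was reset up to 12 mm either way along the pin's path; this point does not show it. A solid backstop moves with it: the pin meets it 5 mm past hooked (3 mm at the handle), where the force rises sharply and the sear is surely up. Stop there, then ease forward below 40 mm/s.
- cubesat: Bystander: small satellite model, 100 mm cube, red-brown panels with dark cells, 0.7 kg. Origin: centre of its underside.
- tray: Bystander: grey open parts tray 120 x 90 x 30 mm. Origin: centre of its underside.
- driver: Bystander: screwdriver 170 mm long lying on the bench beyond the rig, along its own x axis.

How it is judged:
On the way:
1. the arm is drawn back to the catch (value of joint kicker above 0.61 rad), for 0.1 s.
At the end, for the whole second after the job is handed in: The arm stays drawn back (joint kicker above 0.61 rad), at rest (slower than 0.05 rad/s), its pin bearing on the catch with more than 2.5 N, the gripper off it (value of joint kicker above 0.61 rad and contact force between bar and catch above 2.5 N and velocity of joint kicker between -0.05 and 0.05 rad/s and contact force between the fingers and bar below 0.2 N); the robot touches nothing.
It fails at once if the arm is let fly: it swings forward faster than 2.5 rad/s, or faster than 0.4 rad/s at the catch (velocity of joint kicker below -2.5 rad/s or (value of joint kicker above 0.61 rad and velocity of joint kicker below -0.4 rad/s)).
It fails at once if the arm bears on the catch or its backstop with more than 12 N (contact force between bar and catch above 12 N).
It fails at once if the gripper presses on the catch with more than 1 N (contact force between the fingers and catch above 1 N).
It fails at once if a bystander (satellite model, parts tray or screwdriver) is moved more than 15 mm (distance of any of cubesat, tray, driver from where it was at the start of the episode above 0.015 m).
It also fails if it takes over 38 s, if anything falls off the work surface, if the arm or the gripper's body presses on something with over 40 N, if the wrist force passes 120 N, or if a joint passes its speed limit or range.

## Working session

There is one attempt and no reset: what is moved stays moved. The work goes in short steps, Python scripts to look and compute and a tool call to move; the robot and the scene stay as the last step left them, time stands still between calls to the robot, and variables do not carry over. Pictures are saved under pics/ and viewed, and the job is handed in when it is done.

Besides the shell and the picture viewer there is one more tool, called after "Call:" as a command line: name --argument value ..., lists and objects as JSON in quotes. play_rows: Moves the arm, as the interface text tells. Its arguments: {"type":"object","properties":{"rows":{"type":"array","items":{"type":"array"}},"newtons":{"type":"number"}},"required":["rows"]}

```bash
mkdir -p pics; ls
python3 - <<'E'
from cell import arm, eyes
import cv2,numpy as np
s=arm.observe()
print({k:np.round(v,3) for k,v in s.items()}, arm.tcp_to_tips)
for n in ("scene","top"):
    im,d=eyes.get_image(n); c=eyes.get_calibration(n)
    cv2.imwrite(f"pics/{n}0.png",im[:,:,::-1]); np.savez(f"pics/{n}0.npz",im=im,d=d,K=c["intrinsics"],R=c["R"],t=c["t"])
    print(n,c)
E
```

```text
pics
{'clock': np.float64(0.0), 'joints': array([ 1.049,  0.435,  0.025,  1.574, -0.012,  1.134, -0.075]), 'dq': array([ 0.   , -0.   ,  0.   , -0.   ,  0.   ,  0.001, -0.   ]), 'joint_efforts': array([ 0.0000e+00, -6.6786e+01,  9.8500e-01, -3.1447e+01, -6.1000e-02,
        4.3000e-02,  0.0000e+00]), 'position': array([ 0.254, -0.571,  0.211]), 'ee_rot': array([-2.634e+00,  1.711e+00,  2.000e-03]), 'force': array([-0.026,  0.948, -0.228]), 'ft_torque': array([-0.004,  0.036, -0.012]), 'width': np.float64(0.997)} 0.008
scene {'intrinsics': array([[473.99558781,   0.        , 315.63660993],
       [  0.        , 473.99558781, 243.04055519],
       [  0.        ,   0.        ,   1.        ]]), 'R': array([[ 0.42424048,  0.90535958,  0.01854865],
       [ 0.69937607, -0.31456998, -0.64180904],
       [-0.57523311,  0.28525386, -0.76664014]]), 't': array([-0.33225806, -0.36700611,  1.26020698])}
top {'intrinsics': array([[478.94156526,   0.        , 319.86378531],
       [  0.        , 478.94156526, 236.4324984 ],
       [  0.        ,   0.        ,   1.        ]]), 'R': array([[ 0.01361504, -0.99988158,  0.00717318],
       [-0.9747171 , -0.01487182, -0.22294707],
       [ 0.22302735, -0.00395639, -0.97480416]]), 't': array([0.02762679, 0.6310842 , 1.00441219])}
```

View pics/scene0.png

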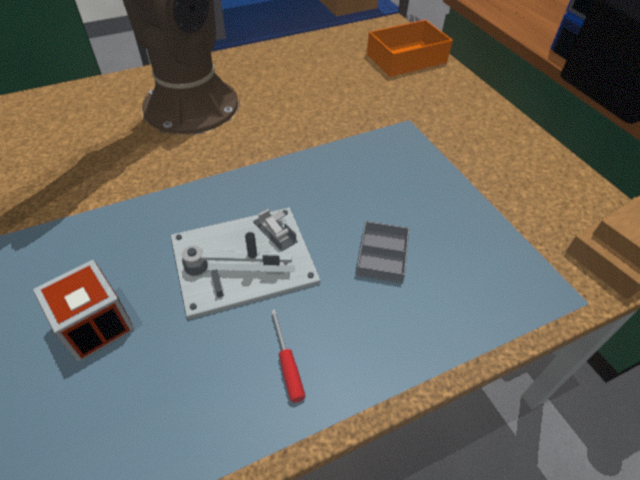

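View pics/top0.png

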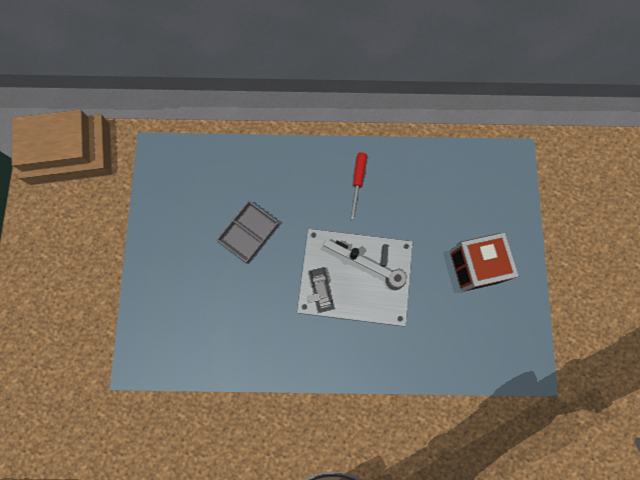

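The top view shows the plate at px (300-412, 230-325), the pivot at about (397, 279), the black handle near (355, 253) and the catch near (320, 290). I'll zoom in and measure from both views.

```bash
cat > h.py <<'E'
import numpy as np,cv2
def load(n):
    z=np.load(f"pics/{n}.npz"); return z["im"],z["d"],z["K"],z["R"],z["t"]
def ray(K,R,t,uv):
    c=-R.T@t; d=R.T@np.linalg.solve(K,np.array([uv[0],uv[1],1.])); return c,d
def onz(cam,uv,z):
    c,d=ray(*cam,uv); return c+d*(z-c[2])/d[2]
def tri(cams,uvs):
    A=np.zeros((3,3));b=np.zeros(3);L=[]
    for cam,uv in zip(cams,uvs):
        c,d=ray(*cam,uv); d=d/np.linalg.norm(d);P=np.eye(3)-np.outer(d,d);A+=P;b+=P@c;L.append((P,c))
    X=np.linalg.solve(A,b); return X,[float(np.linalg.norm(P@(X-c))) for P,c in L]
def proj(cam,X):
    K,R,t=cam; p=K@(R@np.asarray(X)+t); return p[:2]/p[2]
E
python3 - <<'E'
from h import *
for n,(x0,y0,x1,y1) in (("scene0",(160,195,330,325)),("top0",(285,220,425,335))):
    im,d,K,R,t=load(n); c=im[y0:y1,x0:x1,::-1]
    f=min(800/(x1-x0),600/(y1-y0)); f=int(f)
    cv2.imwrite(f"pics/{n}_crop.png",cv2.resize(c,None,fx=f,fy=f,interpolation=cv2.INTER_CUBIC)); print(n,f)
    hsv=cv2.cvtColor(im,cv2.COLOR_RGB2HSV)
    m=((hsv[...,1]<40)&(hsv[...,2]>130)).astype(np.uint8)
    mm=np.zeros_like(m); mm[y0:y1,x0:x1]=m[y0:y1,x0:x1]
    mm=cv2.morphologyEx(mm,cv2.MORPH_CLOSE,np.ones((5,5)))
    cs,_=cv2.findContours(mm,cv2.RETR_EXTERNAL,cv2.CHAIN_APPROX_NONE)
    k=cv2.convexHull(max(cs,key=cv2.contourArea)); print(cv2.contourArea(k))
    q=cv2.approxPolyN(k,4) if hasattr(cv2,"approxPolyN") else cv2.approxPolyDP(k,8,True)
    q=q.reshape(-1,2); print(q)
    P=[onz((K,R,t),u,0.014) for u in q]; print(np.round(P,4)); print([round(float(np.linalg.norm(P[i]-P[i-1])),4) for i in range(4)], np.round(np.mean(P,0),4))
E
```

```text
scene0 4
10829.0
[[321 280]
 [186 316]
 [170 234]
 [288 203]]
[[ 0.6659  0.0657  0.014 ]
 [ 0.638  -0.1831  0.014 ]
 [ 0.439  -0.1617  0.014 ]
 [ 0.455   0.0883  0.014 ]]
[0.2121, 0.2504, 0.2002, 0.2505] [ 0.5494 -0.0477  0.014 ]
top0 5
9156.5
[[413 241]
 [406 326]
 [296 312]
 [307 228]]
[[ 0.636  -0.184   0.014 ]
 [ 0.4378 -0.1622  0.014 ]
 [ 0.4658  0.0886  0.014 ]
 [ 0.6638  0.0674  0.014 ]]
[0.2529, 0.1994, 0.2524, 0.1992] [ 0.5508 -0.0476  0.014 ]
```

View pics/scene0_crop.png

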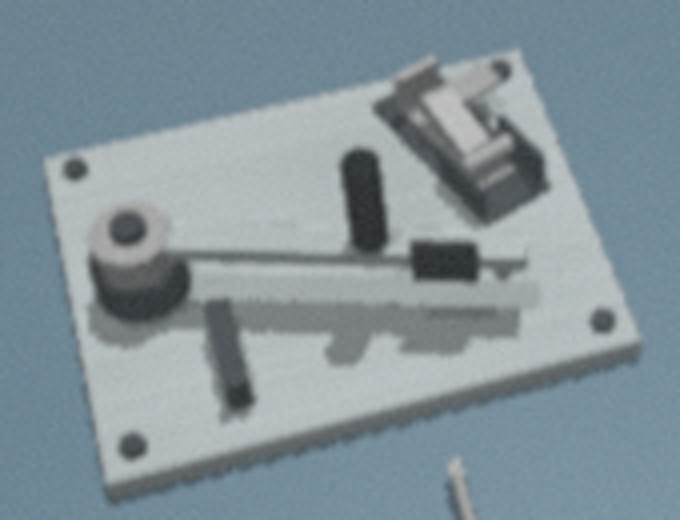

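View pics/top0_crop.png

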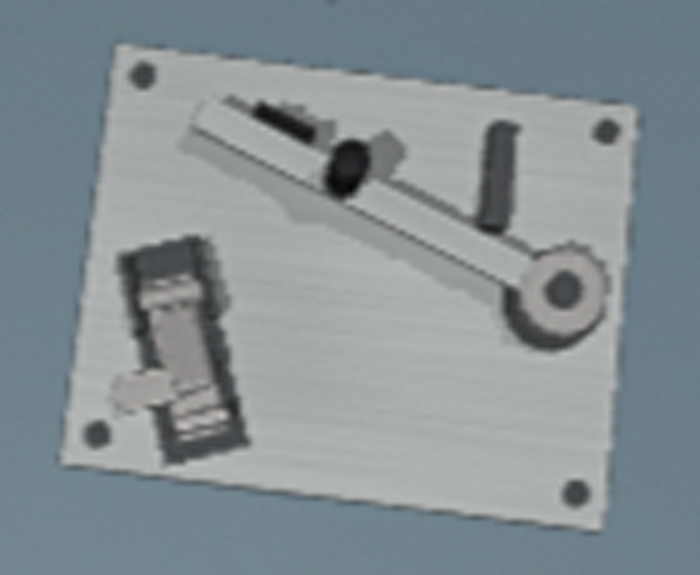

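Run:
```python
from h import *
cams={};M={}
for n,(x0,y0,x1,y1) in (("scene0",(236,228,262,262)),("top0",(345,243,365,264))):
    im,d,K,R,t=load(n);cams[n]=(K,R,t); print(n,"cam",np.round(-R.T@t,3))
    m=np.zeros(im.shape[:2],np.uint8); m[y0:y1,x0:x1]=(im[y0:y1,x0:x1].max(2)<55)
    k,l,s,c=cv2.connectedComponentsWithStats(m); i=1+np.argmax(s[1:,4]); print(s[i],c[i])
    p=np.argwhere(l==i)[:,::-1]; print(cv2.fitEllipse(p.astype(np.float32)[:,None]) )
    M[n]=c[i]
    print(np.round(cv2.minAreaRect(p.astype(np.float32)[:,None])[0],1),cv2.minAreaRect(p.astype(np.float32)[:,None])[1:])
X,e=tri([cams["scene0"],cams["top0"]],[M["scene0"],M["top0"]]); print("mid",X,e)
yaw=-0.11; c0=np.array([.551,-.0476]); R2=np.array([[np.cos(yaw),-np.sin(yaw)],[np.sin(yaw),np.cos(yaw)]])
pv=c0+R2@[0,-.09]; a=np.pi/2+yaw-.35
g=pv+.11*np.array([np.cos(a),np.sin(a)])
print("pivot",pv,"grip",g)
for z in (.058,.0855,.113): print(z,[np.round(proj(cams[n],[*g,z]),1) for n in cams])
# hub top centre measure: scene crop(127,228), top crop (565,290)
us=np.array([127,228])/4+[160,195]-.4; ut=np.array([565,290])/5+[285,220]-.4
print("hub",tri(list(cams.values()),[us,ut]))
us=np.array([360,160])/4+[160,195]-.4; ut=np.array([350,156])/5+[285,220]-.4
print("handle top",tri(list(cams.values()),[us,ut]))
```

```text
scene0 cam [ 1.123 -0.174  0.737]
[247 239   9  18  67] [251.01492537 247.80597015]
((251.00181579589844, 247.53463745117188), (6.382363319396973, 17.41868782043457), 171.23939514160156)
[251.2 247.3] ((17.677669525146484, 6.788225173950195), 81.8698959350586)
top0 cam [0.391 0.041 1.12 ]
[350 248   9  11  68] [354.04411765 253.27941176]
((354.0453796386719, 253.27285766601562), (6.1399827003479, 9.557266235351562), 24.24848747253418)
[354.  253.5] ((6.708203315734863, 10.733125686645508), 26.56505012512207)
mid [ 0.59171268 -0.03947171  0.07903555] [0.00010870713793714463, 0.00010870713793710091]
pivot [ 0.54111995 -0.13705605] grip [ 0.58995424 -0.03849027]
0.058 [array([252.2, 254.3]), array([352.9, 255.8])]
0.0855 [array([250.9, 244.6]), array([353.9, 253.5])]
0.113 [array([249.6, 234.5]), array([354.9, 251.1])]
hub (array([ 0.54149079, -0.13765722,  0.06144601]), [8.895407855051452e-05, 8.895407855053468e-05])
handle top (array([ 0.59046874, -0.03825778,  0.11323254]), [0.0003399713351233018, 0.0003399713351233098])
```

```bash
cat >> h.py <<'E'
from scipy.spatial.transform import Rotation as Ro
PV=np.array([.5413,-.1373]); YAW=-.11
def grip(q,r=.11,back=0.):
    a=np.pi/2+YAW-.35+q; th=a-np.pi/2
    return PV+r*np.array([np.cos(a),np.sin(a)])-back*np.array([np.cos(th),np.sin(th)]), th
def pose(q,z,**k):
    p,th=grip(q,**k); R=np.array([[np.cos(th),np.sin(th),0],[np.sin(th),-np.cos(th),0],[0,0,-1]])
    return np.array([*p,z]),R
def rel(p0,R0,p,R):
    return np.round(R0.T@(p-p0)/.5,4),np.round(Ro.from_matrix(R0.T@R).as_rotvec()/np.radians(60),4)
def show():
    from cell import arm
    s=arm.observe(); return s,s["position"],Ro.from_rotvec(s["ee_rot"]).as_matrix()
E
python3 - <<'E'
from h import *
s,p,R=show(); print(s["clock"],R.round(3),s["force"])
print(rel(p,R,*pose(0,.175)), pose(0,.175)[0])
E
```

```text
0.1 [[ 0.407 -0.914 -0.001]
 [-0.914 -0.407  0.001]
 [-0.001  0.    -1.   ]] [-0.00178291  0.24229309 -0.42186427]
(array([-0.6983, -1.0468,  0.0729]), array([-3.000e-04,  1.300e-03, -6.609e-01])) [ 0.59013429 -0.03873423  0.175     ]
```

Call:
play_rows --rows '[[[-0.055,-0.083,0],[0,0,-0.06],0.1],[[-0.11,-0.166,0],[0,0,-0.13],0.1],[[-0.165,-0.249,0],[0,0,-0.2],0.1],[[-0.22,-0.332,0],[0,0,-0.27],0.1],[[-0.275,-0.415,0.01],[0,0,-0.34],0.1],[[-0.33,-0.5,0.02],[0,0,-0.41],0.1],[[-0.385,-0.58,0.03],[0,0,-0.48],0.1],[[-0.44,-0.66,0.04],[0,0,-0.55],0.1],[[-0.5,-0.74,0.05],[0,0,-0.6],0.1],[[-0.55,-0.82,0.06],[0,0,-0.66],0.1]]' --newtons 60

```text
clock: 1.1
position: [0.5172, -0.1509, 0.1814]
ee_rot: [3.059, -0.714, -0.001]
force: [1.6, -1.2, 0.4]
width: 0.552
```

Run:
```python
from h import *
s,p,R=show(); print(s["clock"],p.round(4),R.round(3),s["force"],s["width"])
print(rel(p,R,*pose(0,.16)), pose(0,.16)[0])
```

```text
1.1 [ 0.5172 -0.1509  0.1814] [[ 0.897 -0.443 -0.   ]
 [-0.443 -0.897  0.   ]
 [-0.     0.    -1.   ]] [ 1.56761422 -1.17994014  0.37804708] 0.5521469466945724
(array([ 0.0316, -0.2657,  0.0428]), array([0.0001, 0.0004, 0.0015])) [ 0.59013429 -0.03873423  0.16      ]
```

Call:
play_rows --rows '[[[0.008,-0.066,0.01],[0,0,0],0.1],[[0.016,-0.133,0.02],[0,0,0],0.1],[[0.024,-0.2,0.03],[0,0,0],0.1],[[0.032,-0.266,0.03],[0,0,0],0.1],[[0.032,-0.266,0.03],[0,0,0],0.1]]'

```text
clock: 1.6
position: [0.592, -0.0353, 0.1662]
ee_rot: [-3.058, 0.707, 0.001]
force: [0.3, 0.4, -0.5]
width: 0.551
```

Run:
```python
from h import *
from cell import arm,eyes
s,p,R=show(); print(s["clock"],p.round(4),s["force"],s["width"])
print(rel(p,R,*pose(0,.077)), pose(0,.077)[0])
c=eyes.get_calibration("wrist"); im,d=eyes.get_image("wrist")
cam=(c["intrinsics"],c["R"],c["t"]); np.savez("pics/w1.npz",im=im,d=d,K=cam[0],R=cam[1],t=cam[2])
cv2.imwrite("pics/w1.png",im[:,:,::-1]); print("cam",-cam[1].T@cam[2])
for z in (.058,.113): print(proj(cam,[*grip(0)[0],z]))
print("hub",proj(cam,[*PV,.0615]))
```

```text
1.6 [ 0.592  -0.0353  0.1662] [ 0.25397137  0.37912679 -0.46770568] 0.5509598933344234
(array([-1.000e-04,  8.400e-03,  1.784e-01]), array([-0.0029,  0.001 ,  0.0053])) [ 0.59013429 -0.03873423  0.077     ]
cam [0.62783236 0.03875857 0.3401375 ]
[315.6006782  239.35708203]
[315.60017495 267.25408127]
hub [314.56583808 377.18248735]
```

View pics/w1.png

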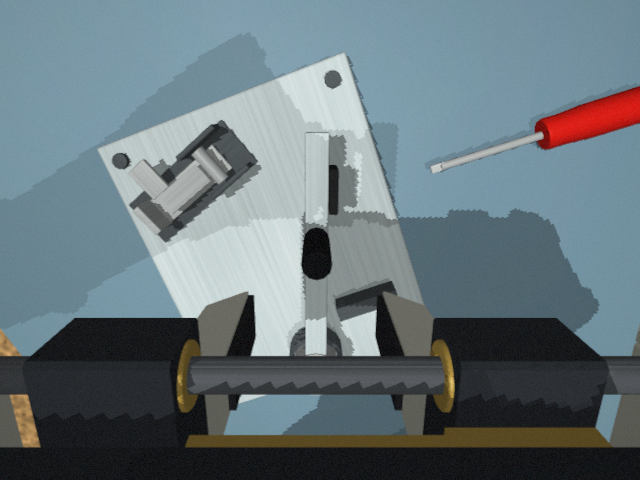

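The wrist view shows the handle upright at (316, 228–279), in line with the bar and centred between the jaws. The predicted point, (315.6, 239–267), agrees within 1 px. Next I lower the gripper, then set the 26 mm gap.

Call:
play_rows --rows '[[[0,0.008,0.04],[0,0,0],0.1],[[0,0.008,0.08],[0,0,0],0.1],[[0,0.008,0.12],[0,0,0],0.1],[[0,0.008,0.16],[0,0,0],0.1],[[0,0.008,0.178],[0,0,0],0.1],[[0,0.008,0.178],[0,0,0],-0.43],[[0,0.008,0.178],[0,0,0],-0.43],[[0,0.008,0.178],[0,0,0],-0.43]]'

```text
clock: 2.45
position: [0.5893, -0.0448, 0.0788]
ee_rot: [-3.058, 0.718, -0.003]
force: [0.7, -0.3, 0.2]
width: 0.336
```

```bash
cat > st.py <<'E'
from h import *
from cell import arm,eyes
def st(im=None):
    s,p,R=show(); th=np.arctan2(R[1,0],R[0,0]); d=p[:2]-PV
    print("t",round(float(s["clock"]),2),"p",p.round(4),"F",s["force"].round(2),"w",round(float(s["width"])*92,1),"polar r %.4f q %.4f toolq %.4f"%(np.hypot(*d),np.arctan2(d[1],d[0])-np.pi/2-YAW+.35,th-YAW+.35))
    print("F fwd %.2f rad %.2f"%(s["force"][:2]@R[:2,0],-s["force"][:2]@R[:2,1]))
    if im:
        a,d=eyes.get_image("wrist"); cv2.imwrite(f"pics/{im}.png",a[:,:,::-1])
    return s,p,R
E
python3 - <<'E'
from st import *
st("w2")
E
```

```text
t 2.45 p [ 0.5893 -0.0448  0.0788] F [ 0.66 -0.33  0.21] w 30.9 polar r 0.1042 q -0.0189 toolq -0.0012
F fwd 0.74 rad -0.00
```

View pics/w2.png

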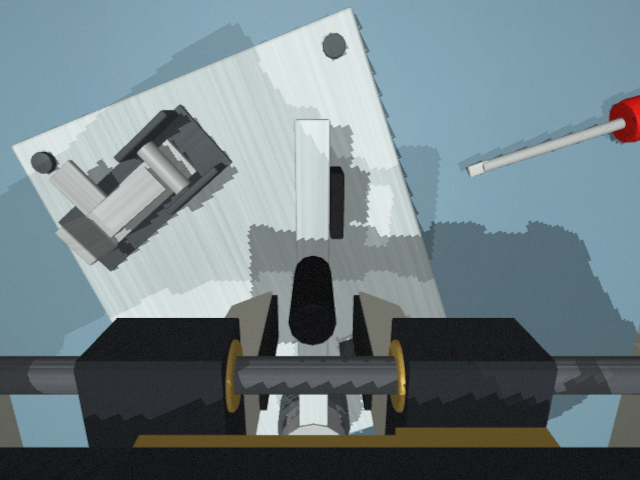

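The handle at (312, 258–345) sits between the fingers, but the gripper is about 6 mm too far in towards the pivot. I'll correct that and let it settle.

Call:
play_rows --rows '[[[-0.002,-0.006,0.002],[0,0,0],-0.44],[[-0.004,-0.012,0.003],[0,0,0],-0.44],[[-0.004,-0.012,0.003],[0,0,0],-0.44],[[-0.004,-0.012,0.003],[0,0,0],-0.44]]'

```text
clock: 2.9
position: [0.5895, -0.0381, 0.0763]
ee_rot: [-3.059, 0.717, -0.0]
force: [-0.8, 0.2, 0.1]
width: 0.28
```

Run:
```python
from st import *
s,p,R=st()
# arc increments about pivot from q to q', in tool axes
q0=.0
p0,R0=pose(q0,0)
for dq in (.03,.06,.09,.12,.15,.18,.21,.24,.27,.30):
    print(dq,*rel(p0,R0,*pose(q0+dq,0)))
```

```text
t 2.9 p [ 0.5895 -0.0381  0.0763] F [-0.78  0.22  0.13] w 25.7 polar r 0.1103 q 0.0076 toolq -0.0004
F fwd -0.80 rad -0.15
0.03 [-0.0066  0.0001  0.    ] [ 0.      0.     -0.0286]
0.06 [-0.0132  0.0004  0.    ] [ 0.      0.     -0.0573]
0.09 [-0.0198  0.0009  0.    ] [ 0.      0.     -0.0859]
0.12 [-0.0263  0.0016  0.    ] [ 0.      0.     -0.1146]
0.15 [-0.0329  0.0025  0.    ] [ 0.      0.     -0.1432]
0.18 [-0.0394  0.0036  0.    ] [ 0.      0.     -0.1719]
0.21 [-0.0459  0.0048  0.    ] [ 0.      0.     -0.2005]
0.24 [-0.0523  0.0063  0.    ] [ 0.      0.     -0.2292]
0.27 [-0.0587  0.008   0.    ] [ 0.      0.     -0.2578]
0.3 [-0.065   0.0098  0.    ] [ 0.      0.     -0.2865]
```

Call:
play_rows --rows '[[[-0.005,0.0,0],[0,0,-0.02],-0.44],[[-0.01,0.0002,0],[0,0,-0.043],-0.44],[[-0.0155,0.0006,0],[0,0,-0.067],-0.44],[[-0.0209,0.001,0],[0,0,-0.09],-0.44],[[-0.0263,0.0016,0],[0,0,-0.115],-0.44],[[-0.0329,0.0025,0],[0,0,-0.143],-0.44],[[-0.0394,0.0036,0],[0,0,-0.172],-0.44],[[-0.0459,0.0048,0],[0,0,-0.2],-0.44],[[-0.0523,0.0063,0],[0,0,-0.229],-0.44],[[-0.0587,0.008,0],[0,0,-0.258],-0.44]]'

```text
clock: 3.9
position: [0.5613, -0.0293, 0.0763]
ee_rot: [3.127, -0.296, 0.001]
force: [3.9, -3.5, -1.5]
width: 0.281
```

Run:
```python
from st import *
s,p,R=st("w3")
```

```text
t 3.9 p [ 0.5613 -0.0293  0.0763] F [ 3.93 -3.46 -1.53] w 25.9 polar r 0.1099 q 0.2766 toolq 0.2715
F fwd 4.51 rad -2.66
```

View pics/w3.png

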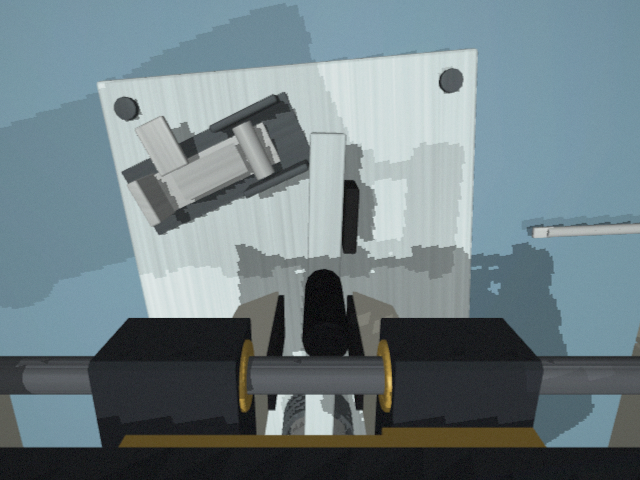

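The wrist view shows the post bearing on the right-hand (front) finger at (325, 270–355), with the bar still in line with the tool. I continue along the arc.

Call:
play_rows --rows '[[[-0.0066,0.0001,0],[0,0,-0.0286],-0.44],[[-0.0132,0.0004,0],[0,0,-0.0573],-0.44],[[-0.0198,0.0009,0],[0,0,-0.0859],-0.44],[[-0.0263,0.0016,0],[0,0,-0.1146],-0.44],[[-0.0329,0.0025,0],[0,0,-0.1432],-0.44],[[-0.0394,0.0036,0],[0,0,-0.1719],-0.44],[[-0.0459,0.0048,0],[0,0,-0.2005],-0.44],[[-0.0523,0.0063,0],[0,0,-0.2292],-0.44],[[-0.0587,0.008,0],[0,0,-0.2578],-0.44],[[-0.065,0.0098,0],[0,0,-0.2865],-0.44]]'

```text
clock: 4.95
position: [0.5299, -0.0277, 0.0767]
ee_rot: [3.137, 0.174, 0.004]
force: [8.1, -2.5, -4.1]
width: 0.281
```

Run:
```python
from st import *
s,p,R=st("w4")
p0,R0=pose(0,0)
for dq in (.006,.012,.018,.024,.03,.04,.05,.06,.08): print(dq,*rel(p0,R0,*pose(dq,0)))
```

```text
t 4.95 p [ 0.5299 -0.0277  0.0767] F [ 8.05 -2.52 -4.11] w 25.9 polar r 0.1102 q 0.5636 toolq 0.5706
F fwd 7.72 rad -3.39
0.006 [-0.0013  0.      0.    ] [ 0.      0.     -0.0057]
0.012 [-0.0026  0.      0.    ] [ 0.      0.     -0.0115]
0.018 [-0.004  0.     0.   ] [ 0.      0.     -0.0172]
0.024 [-0.0053  0.0001  0.    ] [ 0.      0.     -0.0229]
0.03 [-0.0066  0.0001  0.    ] [ 0.      0.     -0.0286]
0.04 [-0.0088  0.0002  0.    ] [ 0.      0.     -0.0382]
0.05 [-0.011   0.0003  0.    ] [ 0.      0.     -0.0477]
0.06 [-0.0132  0.0004  0.    ] [ 0.      0.     -0.0573]
0.08 [-0.0176  0.0007  0.    ] [ 0.      0.     -0.0764]
```

View pics/w4.png

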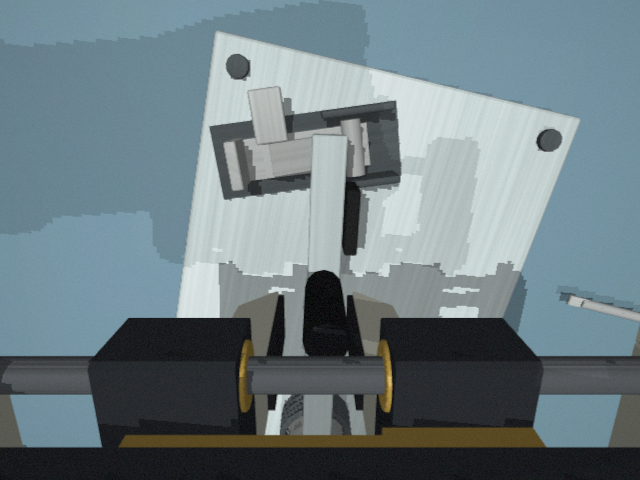

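The bar end at (330, 135) is now over the catch. From here I creep, with the first pull followed by a hold to judge stiffness.

Call:
play_rows --rows '[[[-0.0022,0,0],[0,0,-0.0095],-0.44],[[-0.0044,0,0],[0,0,-0.019],-0.44],[[-0.0066,0.0001,0],[0,0,-0.0286],-0.44],[[-0.0088,0.0002,0],[0,0,-0.0382],-0.44],[[-0.011,0.0003,0],[0,0,-0.0477],-0.44],[[-0.0132,0.0004,0],[0,0,-0.0573],-0.44],[[-0.0132,0.0004,0],[0,0,-0.0573],-0.44],[[-0.0132,0.0004,0],[0,0,-0.0573],-0.44],[[-0.0132,0.0004,0],[0,0,-0.0573],-0.44]]'

```text
clock: 5.9
position: [0.524, -0.0284, 0.0768]
ee_rot: [-3.13, -0.266, -0.006]
force: [8.0, -2.4, -4.5]
width: 0.282
```

Run:
```python
from st import *
s,p,R=st()
```

```text
t 5.9 p [ 0.524  -0.0284  0.0768] F [ 8.03 -2.37 -4.47] w 25.9 polar r 0.1103 q 0.6177 toolq 0.6296
F fwd 7.51 rad -3.69
```

Call:
play_rows --rows '[[[-0.001,0,0],[0,0,-0.0043],-0.44],[[-0.002,0,0],[0,0,-0.0087],-0.44],[[-0.003,0,0],[0,0,-0.013],-0.44],[[-0.004,0,0],[0,0,-0.0174],-0.44],[[-0.005,0.0001,0],[0,0,-0.0217],-0.44],[[-0.006,0.0001,0],[0,0,-0.026],-0.44]]'

```text
clock: 6.5
position: [0.5215, -0.0289, 0.0768]
ee_rot: [-3.126, -0.309, -0.007]
force: [10.4, -3.5, -6.8]
width: 0.281
```

Run:
```python
from st import *
s,p,R=st()
```

```text
t 6.5 p [ 0.5215 -0.0289  0.0768] F [10.37 -3.48 -6.83] w 25.9 polar r 0.1102 q 0.6408 toolq 0.6570
F fwd 9.48 rad -5.45
```

Call:
play_rows --rows '[[[-0.001,0,0],[0,0,-0.0043],-0.44],[[-0.002,0,0],[0,0,-0.0087],-0.44],[[-0.003,0,0],[0,0,-0.013],-0.44],[[-0.004,0,0],[0,0,-0.0174],-0.44]]'

```text
clock: 6.9
position: [0.5196, -0.0292, 0.0769]
ee_rot: [-3.123, -0.337, -0.007]
force: [11.9, -3.2, -5.3]
width: 0.288
```

Run:
```python
from st import *
s,p,R=st()
```

```text
t 6.9 p [ 0.5196 -0.0292  0.0769] F [11.91 -3.18 -5.31] w 26.5 polar r 0.1103 q 0.6577 toolq 0.6752
F fwd 10.95 rad -5.65
```

Call:
play_rows --rows '[[[-0.001,0,0],[0,0,-0.0043],-0.44],[[-0.002,0,0],[0,0,-0.0087],-0.44],[[-0.003,0,0],[0,0,-0.013],-0.44]]'

```text
clock: 7.2
position: [0.5182, -0.0295, 0.0769]
ee_rot: [-3.121, -0.359, -0.007]
force: [10.5, -2.2, -5.9]
width: 0.281
```

Run:
```python
from st import *
s,p,R=st()
```

```text
t 7.2 p [ 0.5182 -0.0295  0.0769] F [10.47 -2.18 -5.89] w 25.9 polar r 0.1103 q 0.6711 toolq 0.6889
F fwd 9.71 rad -4.50
```

Call:
play_rows --rows '[[[-0.001,0,0],[0,0,-0.0043],-0.44],[[-0.002,0,0],[0,0,-0.0087],-0.44],[[-0.003,0,0],[0,0,-0.013],-0.44]]'

```text
clock: 7.5
position: [0.5168, -0.0297, 0.0769]
ee_rot: [-3.118, -0.38, -0.008]
force: [10.1, -2.1, -6.1]
width: 0.279
```

Run:
```python
from st import *
s,p,R=st()
```

```text
t 7.5 p [ 0.5168 -0.0297  0.0769] F [10.11 -2.09 -6.07] w 25.6 polar r 0.1103 q 0.6838 toolq 0.7025
F fwd 9.31 rad -4.45
```

Call:
play_rows --rows '[[[-0.001,0,0],[0,0,-0.0043],-0.44],[[-0.002,0,0],[0,0,-0.0087],-0.44],[[-0.003,0,0],[0,0,-0.013],-0.44]]'

```text
clock: 7.8
position: [0.5153, -0.0301, 0.0769]
ee_rot: [-3.116, -0.401, -0.008]
force: [10.8, -3.1, -5.5]
width: 0.282
```

Run:
```python
from st import *
s,p,R=st()
```

```text
t 7.8 p [ 0.5153 -0.0301  0.0769] F [10.78 -3.12 -5.47] w 26.0 polar r 0.1103 q 0.6975 toolq 0.7162
F fwd 9.64 rad -5.75
```

Call:
play_rows --rows '[[[-0.001,0,0],[0,0,-0.0043],-0.44],[[-0.002,0,0],[0,0,-0.0087],-0.44],[[-0.003,0,0],[0,0,-0.013],-0.44]]'

```text
clock: 8.1
position: [0.5139, -0.0304, 0.0769]
ee_rot: [-3.113, -0.422, -0.008]
force: [11.5, -1.6, -5.6]
width: 0.279
```

Run:
```python
from st import *
s,p,R=st()
```

```text
t 8.1 p [ 0.5139 -0.0304  0.0769] F [11.46 -1.64 -5.64] w 25.6 polar r 0.1103 q 0.7107 toolq 0.7298
F fwd 10.61 rad -4.64
```

Call:
play_rows --rows '[[[-0.001,0,0],[0,0,-0.0043],-0.44],[[-0.002,0,0],[0,0,-0.0087],-0.44],[[-0.003,0,0],[0,0,-0.013],-0.44]]'

```text
clock: 8.4
position: [0.5126, -0.0307, 0.0769]
ee_rot: [-3.11, -0.444, -0.008]
force: [10.8, -1.5, -6.2]
width: 0.28
```

Run:
```python
from st import *
s,p,R=st("w5")
```

```text
t 8.4 p [ 0.5126 -0.0307  0.0769] F [10.82 -1.49 -6.15] w 25.8 polar r 0.1104 q 0.7233 toolq 0.7435
F fwd 9.98 rad -4.46
```

View pics/w5.png

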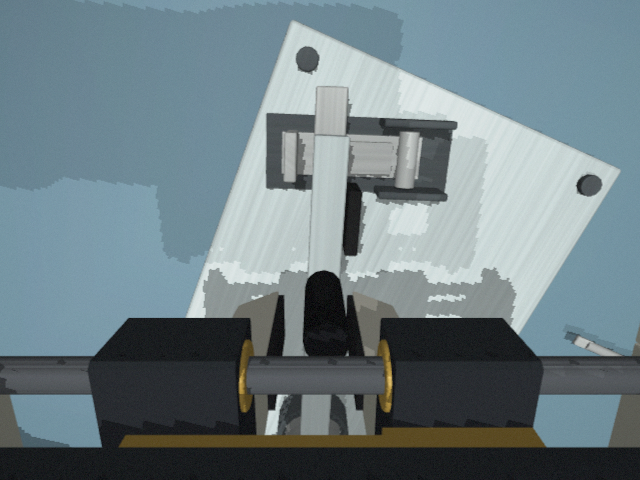

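The bar at (331, 135–270) lies over the sear, and the block at (290, 155) behind it is probably the backstop. I keep creeping.

Call:
play_rows --rows '[[[-0.001,0,0],[0,0,-0.0043],-0.44],[[-0.002,0,0],[0,0,-0.0087],-0.44],[[-0.003,0,0],[0,0,-0.013],-0.44]]'

```text
clock: 8.75
position: [0.5109, -0.0312, 0.0769]
ee_rot: [-3.107, -0.465, -0.007]
force: [9.9, -2.0, -4.8]
width: 0.28
```

Run:
```python
from st import *
s,p,R=st()
```

```text
t 8.75 p [ 0.5109 -0.0312  0.0769] F [ 9.91 -2.04 -4.84] w 25.8 polar r 0.1104 q 0.7387 toolq 0.7571
F fwd 8.88 rad -4.85
```

Call:
play_rows --rows '[[[-0.001,0,0],[0,0,-0.0043],-0.44],[[-0.002,0,0],[0,0,-0.0087],-0.44],[[-0.003,0,0],[0,0,-0.013],-0.44]]'

```text
clock: 9.05
position: [0.5096, -0.0316, 0.0769]
ee_rot: [-3.104, -0.486, -0.008]
force: [9.9, -1.0, -5.4]
width: 0.275
```

Run:
```python
from st import *
s,p,R=st()
```

```text
t 9.05 p [ 0.5096 -0.0316  0.0769] F [ 9.93 -1.   -5.43] w 25.3 polar r 0.1104 q 0.7517 toolq 0.7707
F fwd 9.15 rad -3.99
```

Call:
play_rows --rows '[[[-0.001,0,0],[0,0,-0.0043],-0.44],[[-0.002,0,0],[0,0,-0.0087],-0.44],[[-0.003,0,0],[0,0,-0.013],-0.44]]'

```text
clock: 9.35
position: [0.5079, -0.032, 0.0769]
ee_rot: [-3.1, -0.507, -0.007]
force: [8.3, -1.7, -3.1]
width: 0.281
```

Run:
```python
from st import *
s,p,R=st()
```

```text
t 9.35 p [ 0.5079 -0.032   0.0769] F [ 8.27 -1.67 -3.11] w 25.9 polar r 0.1105 q 0.7669 toolq 0.7844
F fwd 7.30 rad -4.22
```

Call:
play_rows --rows '[[[-0.001,0,0],[0,0,-0.0043],-0.44],[[-0.002,0,0],[0,0,-0.0087],-0.44]]'

```text
clock: 9.55
position: [0.507, -0.0323, 0.077]
ee_rot: [-3.098, -0.521, -0.007]
force: [10.2, -1.2, -4.6]
width: 0.284
```

Run:
```python
from st import *
s,p,R=st()
```

```text
t 9.55 p [ 0.507  -0.0323  0.077 ] F [10.16 -1.17 -4.63] w 26.1 polar r 0.1104 q 0.7754 toolq 0.7935
F fwd 9.21 rad -4.43
```

Call:
play_rows --rows '[[[-0.001,0,0],[0,0,-0.0043],-0.44],[[-0.002,0,0],[0,0,-0.0087],-0.44]]'

```text
clock: 9.75
position: [0.5062, -0.0326, 0.0769]
ee_rot: [-3.095, -0.536, -0.007]
force: [10.5, -0.5, -5.0]
width: 0.279
```

Run:
```python
from st import *
s,p,R=st()
```

```text
t 9.75 p [ 0.5062 -0.0326  0.0769] F [10.5  -0.54 -4.99] w 25.6 polar r 0.1104 q 0.7838 toolq 0.8026
F fwd 9.71 rad -4.03
```

Call:
play_rows --rows '[[[-0.001,0,0],[0,0,-0.0043],-0.44],[[-0.002,0,0],[0,0,-0.0087],-0.44]]'

```text
clock: 9.95
position: [0.5052, -0.0329, 0.0769]
ee_rot: [-3.093, -0.55, -0.008]
force: [9.2, -1.1, -5.8]
width: 0.28
```

Run:
```python
from st import *
s,p,R=st()
```

```text
t 9.95 p [ 0.5052 -0.0329  0.0769] F [ 9.15 -1.07 -5.77] w 25.8 polar r 0.1104 q 0.7926 toolq 0.8118
F fwd 8.22 rad -4.16
```

Call:
play_rows --rows '[[[-0.001,0,0],[0,0,-0.0043],-0.44],[[-0.002,0,0],[0,0,-0.0087],-0.44]]'

```text
clock: 10.15
position: [0.5049, -0.033, 0.0771]
ee_rot: [-3.09, -0.564, -0.009]
force: [12.5, 0.0, -7.6]
width: 0.273
```

Run:
```python
from st import *
s,p,R=st()
```

```text
t 10.15 p [ 0.5049 -0.033   0.0771] F [12.45  0.03 -7.57] w 25.1 polar r 0.1105 q 0.7956 toolq 0.8211
F fwd 11.66 rad -4.38
```

Advance dropped to a third (0.3 mm for 1 mm) while the force rose about 3 N, so this is probably the backstop. One small confirming step follows.

Call:
play_rows --rows '[[[-0.001,0,0],[0,0,-0.0043],-0.44],[[-0.001,0,0],[0,0,-0.0043],-0.44]]'

```text
clock: 10.35
position: [0.5049, -0.033, 0.0771]
ee_rot: [-3.089, -0.571, -0.011]
force: [13.6, -0.9, -8.7]
width: 0.282
```

Run:
```python
from st import *
s,p,R=st("w6")
```

```text
t 10.35 p [ 0.5049 -0.033   0.0771] F [13.64 -0.93 -8.65] w 26.0 polar r 0.1105 q 0.7957 toolq 0.8256
F fwd 12.41 rad -5.74
```

View pics/w6.png

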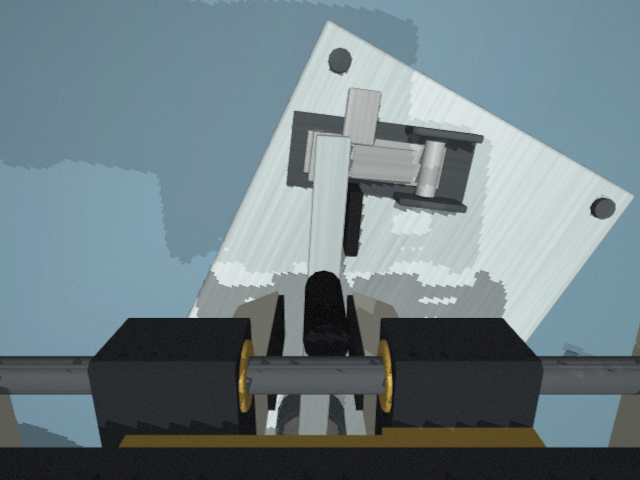

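q is stuck at 0.7957 and the force is still rising, so the backstop is confirmed. Hooked should be at q ≈ 0.766, so I ease forward at 5 mm/s.

Call:
play_rows --rows '[[[0.001,0,0],[0,0,0.0043],-0.44],[[0.002,0,0],[0,0,0.0087],-0.44],[[0.003,0,0],[0,0,0.013],-0.44],[[0.004,0,0],[0,0,0.0174],-0.44],[[0.005,0,0],[0,0,0.0217],-0.44],[[0.006,0.0001,0],[0,0,0.026],-0.44],[[0.007,0.0001,0],[0,0,0.03],-0.44]]'

```text
clock: 11.1
position: [0.5072, -0.0321, 0.0771]
ee_rot: [-3.098, -0.522, -0.008]
force: [9.4, -1.5, -3.6]
width: 0.279
```

Run:
```python
from st import *
s,p,R=st()
```

```text
t 11.1 p [ 0.5072 -0.0321  0.0771] F [ 9.45 -1.45 -3.65] w 25.7 polar r 0.1106 q 0.7730 toolq 0.7937
F fwd 8.45 rad -4.47
```

Call:
play_rows --rows '[[[0.001,0,0],[0,0,0.0043],-0.44],[[0.002,0,0],[0,0,0.0087],-0.44],[[0.003,0,0],[0,0,0.013],-0.44]]'

```text
clock: 11.4
position: [0.5074, -0.0318, 0.0769]
ee_rot: [-3.101, -0.501, -0.004]
force: [3.9, -1.6, 1.2]
width: 0.28
```

Run:
```python
from st import *
s,p,R=st()
```

```text
t 11.4 p [ 0.5074 -0.0318  0.0769] F [ 3.93 -1.61  1.15] w 25.8 polar r 0.1108 q 0.7706 toolq 0.7800
F fwd 3.22 rad -2.76
```

The force fell from 8.5 to 3.2 N with q nearly still, so the catch is taking the load. I continue gently.

Call:
play_rows --rows '[[[0.001,0,0],[0,0,0.0043],-0.44],[[0.002,0,0],[0,0,0.0087],-0.44],[[0.003,0,0],[0,0,0.013],-0.44]]'

```text
clock: 11.7
position: [0.5073, -0.0312, 0.0764]
ee_rot: [-3.104, -0.479, -0.0]
force: [1.7, 0.4, 1.0]
width: 0.282
```

Run:
```python
from st import *
s,p,R=st()
```

```text
t 11.7 p [ 0.5073 -0.0312  0.0764] F [1.67 0.39 0.95] w 25.9 polar r 0.1114 q 0.7699 toolq 0.7663
F fwd 1.71 rad -0.13
```

Call:
play_rows --rows '[[[0.001,0,0],[0,0,0],-0.44],[[0.002,0,0],[0,0,0],-0.44],[[0.003,0,0],[0,0,0],-0.44],[[0.004,0,0],[0,0,0],-0.44],[[0.005,0,0],[0,0,0],-0.44],[[0.006,0,0],[0,0,0],-0.44]]'

```text
clock: 12.3
position: [0.5101, -0.031, 0.0761]
ee_rot: [3.105, 0.479, -0.001]
force: [0.1, -0.5, 0.1]
width: 0.28
```

Run:
```python
from st import *
s,p,R=st("w7")
```

```text
t 12.3 p [ 0.5101 -0.031   0.0761] F [ 0.07 -0.52  0.11] w 25.7 polar r 0.1108 q 0.7456 toolq 0.7659
F fwd -0.09 rad -0.52
```

View pics/w7.png

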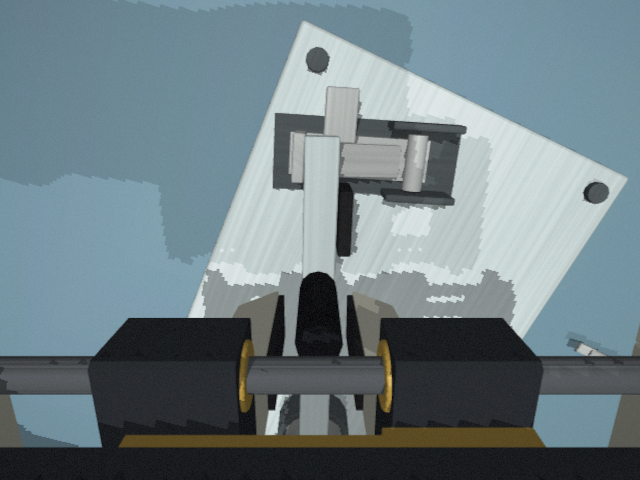

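The force is zero, and the post at (318, 275–350) stands free of both fingers with the bar still drawn back. The catch holds. Now I open the jaws a little and lift straight up.

Call:
play_rows --rows '[[[0,0,0],[0,0,0],-0.1],[[0,0,0],[0,0,0],0.0],[[0,0,0],[0,0,0],0.0],[[0,0,0],[0,0,0],0.0],[[0,0,-0.02],[0,0,0],0.0],[[0,0,-0.05],[0,0,0],0.0],[[0,0,-0.09],[0,0,0],0.0],[[0,0,-0.14],[0,0,0],0.0],[[0,0,-0.19],[0,0,0],0.0],[[0,0,-0.24],[0,0,0],0.0]]'

```text
clock: 13.35
position: [0.5102, -0.0308, 0.198]
ee_rot: [3.105, 0.479, 0.001]
force: [0.3, -0.9, -1.4]
width: 0.5
```

Call:
play_rows --rows '[[[0,0,0],[0,0,0],0.0],[[0,0,0],[0,0,0],0.0],[[0,0,0],[0,0,0],0.0]]'

```text
clock: 13.65
position: [0.5098, -0.0311, 0.1957]
ee_rot: [-3.105, -0.479, 0.002]
force: [-0.4, 0.7, -0.6]
width: 0.503
```

Run:
```python
from st import *
s,p,R=st("w8")
im,d=eyes.get_image("scene"); cv2.imwrite("pics/scene8.png",im[:,:,::-1])
```

```text
t 13.65 p [ 0.5098 -0.0311  0.1957] F [-0.35  0.74 -0.61] w 46.2 polar r 0.1108 q 0.7486 toolq 0.7660
F fwd -0.11 rad 0.81
```

View pics/w8.png

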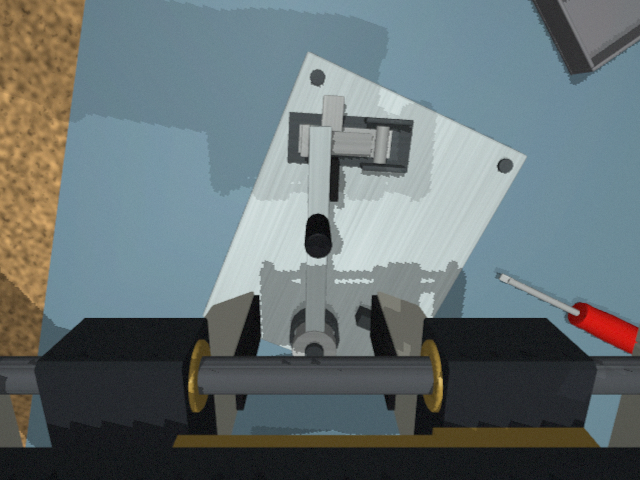

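View pics/scene8.png

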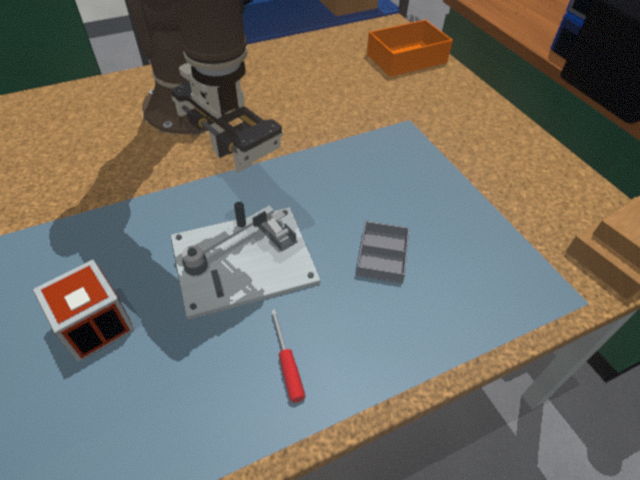

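The wrist view shows the gripper clear above the post (318, 215–255), with the bar still over the catch. The scene view shows the arm drawn back and hooked (handle at (240, 213)) and the satellite, tray and screwdriver where they were. Handing in.

Run:
```python
from st import *
st(); print(arm.sign_off())
```

```text
t 13.75 p [ 0.5097 -0.031   0.1954] F [-0.49 -0.35  0.16] w 45.9 polar r 0.1109 q 0.7491 toolq 0.7660
F fwd -0.57 rad -0.19
the job is handed in; nothing more can be done
None
```

The release rig is armed: the sprung arm is hooked on the catch at about 0.73 rad, and the gripper let go at zero measured force. I handed the job in at 13.75 s; no verdict was reported.

- **Drawing back:** I put the fingers loosely round the handle with a 26 mm gap and drew it along its arc, creeping at about 5 mm/s from just before the catch. It met the backstop at about 0.76 rad. A further 0.5 mm of pull gave no movement, and the force at the handle rose to about 12.4 N, against about 9 N just before.
- **Hooking:** I eased the arm forward at 5 mm/s. After about 2.8 mm (3 mm expected), the handle force fell from 8.5 N to zero while the handle stayed put. So the catch was carrying the spring before I opened the fingers and lifted off.
- **Last checks:** The wrist and scene pictures after lift-off show the arm still drawn back on the catch, the gripper clear at 195 mm height, and the satellite, tray and screwdriver not visibly moved. The tool force was back at its noise level of about 1 N.
- **Not measured directly:** The force on the catch could only be judged from the force at the handle. I never clearly felt the sear's click, because it was lost in the noise of about 1 N.
- **Disagreed:** After lowering to the handle, the gripper stood 6 mm off because I had planned from a reading taken before the arm settled. I corrected this before pulling.

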